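Cock the spring impact tester

ROBOT

A 6-joint arm with a two-finger parallel gripper is mounted at the origin on the work surface. World frame = base frame: x ahead of the robot, y to its left, z up, the work surface at z = 0. Lengths are in m, angles in rad, forces in N, time in s.
With the tool pointing down it reaches from about 0.35 to 0.975 m from the base axis. Payload 4.9 kg.
Tool frame: the origin (TCP) lies at the very end of the fingers, on their centre line; the grasp point (between the pads) lies 19 mm behind it (ctrl.grip_point_offset is the distance from the TCP to the grasp point, in m); z points along the fingers, y is the line along which they close (so a half turn about z gives the same grasp; the last joint's range is limited). The gripper opens to 85 mm and grips with 20 to 120 N. Pads are 22 mm wide; open, the fingers measure 114 mm over their backs; the gripper's body (76 mm by 85 mm) begins 54 mm behind the grasp point. The pads swing forward as they close: fully open they stand 13 mm farther back than shut.
Start: joints at [-1.258, 0.053, 1.613, -0, 1.476, -0.119], TCP at [0.262, -0.568, 0.231] pointing down, gripper open.
Joint ranges: [-3.01, 3.01], [-1.01, 2.22], [0.06, 2.58], [-1.02, 4.17], [0.09, 2.62], [-3.14, 3.14]. Speed limits (rad/s): [2.57, 2.57, 3.14, 3.14, 3.14, 3.14].

INTERFACE

Orientations are given as a rotation vector (axis times angle).
In Python, from station import ctrl gives the robot as it stands.
- The arm moves only by the tool send_rows, never from a script. Its argument "rows" is a list of rows, each a list of 3 entries, a list of its own where there are three numbers: the finger opening in cm, from 0 to 8.54, then the shift along the tool's x, y, z in cm, then the turn about the tool's z in degrees. A call has 1 to 10 rows; each row shifts and turns the commanded pose from where the row before left it, along the tool's axes as they then stand; what a row does not reach is not made up. A row lasts 1/8 s, in which the tool goes at most 62.5 mm and 10.7 degrees, less where a joint would pass 70% of its speed; a pose out of reach is approached as far as the arm can. A call with a gripper value outside its range is refused whole. The fingers move at their own pace and stop on an object; "newtons" is the grip in N (left out, the last holds). Time passes only in rows, so rows that do not move let the fingers close. It gives the time, the measured TCP pose, the force, the opening and the grip force at its end, in the units of the state.
- ctrl.get_obs(): the state, without advancing time (a new reading comes with each control period).
- ctrl.get_image(name): name is "scene" or "top"; returns a dict with "frame" (480x640x3 uint8, red, green, blue), "range_z" (480x640 float32, m along the optical axis (not along the pixel's ray), 0 where there is no reading), "fx", "fy", "cx", "cy" (pixels), "cam_to_world" (4x4, takes a point from camera to world coordinates). Camera axes: x right, y down, z forward; pixel columns grow to the right and rows downward; lengths in m; the calibration is good to about 2 mm. A picture is of the moment at which its call begins.
- ctrl.finish_job(): hands the job in; it is judged then, once.
The state is a dict: "t": time; "q": joint angles; "dq": joint speeds; "effort": joint torques, N m; "tool_pos": TCP position; "tool_rot": TCP orientation; "contact_force": force on the tool from outside, world axes, zero at the start; "wrist_torque": the same for the moment, N m; "opening": finger opening in m; "grip_force": force on a finger pad.
Only numpy, scipy, OpenCV 4.12 (cv2) and the standard library are available. Lean on these libraries where they do the work, as an engineer would, in place of code of your own. Each camera call takes 0.05 s, during which the arm holds its last target. There are 200 camera calls.

TASK

Cock the impact tester on the blue base: by its yellow peg, swing the sprung striker arm back until it is just past the hair-trigger catch, ease it gently onto the catch and let go so that it stays cocked, without firing it, letting it snap or forcing it hard against the end stop. Then slide the green safety knob fully home towards the end bar of its track. Leave the catch with its red trigger and the other things on the bench alone.

Things in the scene. Friction and masses are not known exactly. Their poses are not given: they have to be found in the camera images.
- tester: Spring impact tester, fixed to the bench: blue base with a bright metal deck, 340 (x) x 420 (y) mm, deck top 50 mm above the bench. Origin: centre of the underside; x points away from the robot at yaw 0, z up. The striker arm turns about a vertical post at (100, 0) mm in this frame, post top 102 mm above the bench. Steel anvil at about (30, 144) mm, 95 mm above the bench.
- pivot (a point): Point on the striker arm's vertical hinge axis, 120 mm above the bench, at the height to grip the peg; turns with the tester (same axes), not with the arm.
- peg (a point): Grip point of the yellow draw peg: upright, round, 16 mm diameter, from 85 to 135 mm above the bench on the dark hammer head (34 mm diameter, 50 mm long across the arm, top 89 mm above the bench). The point is on the peg's axis, 120 mm above the bench, 150 mm from the hinge axis. Fixed to the arm: x outward along the arm, y in the direction of drawing.
- striker (a joint): Angle of the striker arm (rad): 0 at rest, hammer against the anvil; grows as it is drawn back (counter-clockwise from above). From the hinge axis the arm points at tester yaw + 2.39 + angle. A spring always pulls it back to 0: about 6 N at the peg at rest, 9 N when drawn. It hooks on the catch at an angle that is not measured, between 1.22 and 1.48; see quadrant.
- hammer: Outer part of the striker arm: hammer head, yellow peg, and at the tip (195 mm from the hinge axis) an upright brass lug of 8 mm diameter. Its origin lies on the hinge axis at deck height; x outward along the arm.
- quadrant: Black and white arc scale on the deck with the catch it carries: grey carriage, sprung steel pawl with red trigger tail, sprung black end stop; all below 90 mm above the bench, 170 to 257 mm from the hinge axis. Origin: hinge axis, deck height; it does not show where the carriage is clamped. The pawl is a hair trigger: about 3 N on its red tail fires the arm; keep off.
- catch_mid (a point): Middle of the range where the lug may sit on the catch (arm at 1.35 rad), not the true place. On drawing, the lug pushes the pawl aside (about 1 N, hardly felt); the pawl clicks in behind it 1 to 2 mm past the seat. Some 5.5 mm past the seat the arm meets the end stop: 1.5 N at once, then 1.5 N more per mm (all at 182 mm from the hinge axis).
- stop_mid (a point): End stop's tip for that same middle setting, not the true place. The force between arm and catch (stop or pawl) may not exceed 14 N. Eased back slowly from the stop, the lug comes to rest on the pawl, which then carries about 7 N, and the pull on the peg vanishes. Let go before that and the arm slams or fires.
- safety (a joint): Travel of the safety slide (m): starts between 0 and 0.006, fully home at 0.024 against a hard end. It moves towards the tester's -y, against about 2 N of friction, and stays where it is left.
- safety_knob (a point): Top of the green safety knob, 18 mm (x) x 12 mm (y, the direction it slides) and 26 mm high, its top 88 mm above the bench. It stands on a black foot 20 mm long (y), 28 mm wide (x), whose top is 62 mm above the bench. Axes as the tester's.
- coupon: Bystander: brass bar 55 x 12 x 8 mm, lying on the tester's deck at its near left corner.
- washer: Bystander: steel ring, 32 mm outer diameter, 8 mm thick, lying on the tester's deck at its far left corner.
- driver: Bystander: screwdriver on the bench to the left.
- solvent: Bystander: amber bottle, 60 mm diameter, 150 mm high, on the bench to the left.
- greasejar: Bystander: white jar, 64 mm diameter, 60 mm high, on the bench to the right.
- coupontray: Bystander: blue tray, 120 x 160 x 30 mm, on the bench to the right.
- weight: Bystander: brass weight, 44 mm diameter, 56 mm high, on the bench to the right.

How it is judged:
By the outcome, as a careful person would: the job done as asked, in the order asked, and still so for the second after the job is handed in, with the robot touching nothing.
It also fails if it takes over 70 s, if anything falls off the work surface, if the arm or the gripper's body presses on something with over 40 N, if the wrist force passes 120 N, or if a joint passes its speed limit or range.

## Working session

There is one attempt and no reset: what is moved stays moved. The work goes in short steps, Python scripts to look and compute and a tool call to move; the robot and the scene stay as the last step left them, time stands still between calls to the robot, and variables do not carry over. Pictures are saved under pics/ and viewed, at most 13 in all, crops included, and the job is handed in when it is done.

Besides the shell and the picture viewer there is one more tool, called after "Emit:" as name(argument=value, ...) on one line, values as JSON. send_rows: Moves the arm, as the interface text tells. Its arguments: {"type":"object","properties":{"rows":{"type":"array","items":{"type":"array"}},"newtons":{"type":"number"}},"required":["rows"]}

```bash
mkdir -p pics; ls; cat > h.py <<'E'
import numpy as np, cv2
from station import ctrl
def snap(n,f=None):
    im=ctrl.get_image(n); np.savez('/tmp/%s.npz'%(f or n),**im)
    if f: cv2.imwrite('pics/%s.png'%f,cv2.cvtColor(im['frame'],cv2.COLOR_RGB2BGR))
    return im
def ray(im,u,v,z):  # pixel -> world at plane z
    T=im['cam_to_world']; d=T[:3,:3]@np.array([(u-im['cx'])/im['fx'],(v-im['cy'])/im['fy'],1]); o=T[:3,3]
    return o+d*(z-o[2])/d[2]
def pix(im,p):
    T=im['cam_to_world']; c=T[:3,:3].T@(np.array(p)-T[:3,3]); return c[0]/c[2]*im['fx']+im['cx'],c[1]/c[2]*im['fy']+im['cy']
def crop(f,u0,v0,w,h,s,out):
    im=cv2.imread('pics/%s.png'%f)[v0:v0+h,u0:u0+w]; cv2.imwrite('pics/%s.png'%out,cv2.resize(im,None,fx=s,fy=s,interpolation=cv2.INTER_CUBIC))
E
python3 - <<'E'
from h import *
for n in('top','scene'):
    i=snap(n,n+'0'); print(n,i['fx'],i['cx'],i['cy'],i['cam_to_world'].round(3).tolist())
o=ctrl.get_obs(); print(o['t'],o['tool_pos'],o['tool_rot'],o['opening'])
E
```

```text
pics
top 552.8939156705005 317.1838030126367 243.20099789740337 [[-0.079, -0.974, 0.212, 0.224], [-0.997, 0.076, -0.019, 0.007], [0.003, -0.213, -0.977, 1.333], [0.0, 0.0, 0.0, 1.0]]
scene 459.15172469394884 320.98783985715664 242.8625821060956 [[0.77, 0.339, -0.54, 1.142], [0.637, -0.44, 0.633, -0.762], [-0.023, -0.832, -0.555, 0.763], [0.0, 0.0, 0.0, 1.0]]
0.1 [ 0.26140132 -0.56710097  0.23017984] [-3.06686691e+00 -6.72676815e-01  2.67209448e-04] 0.0852123759641284
```

View pics/top0.png

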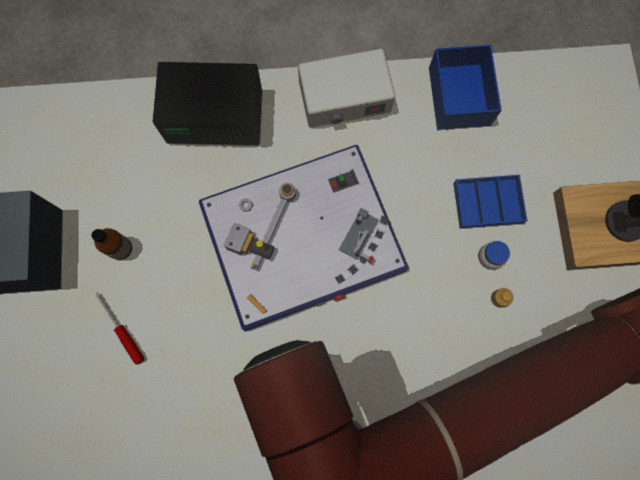

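View pics/scene0.png

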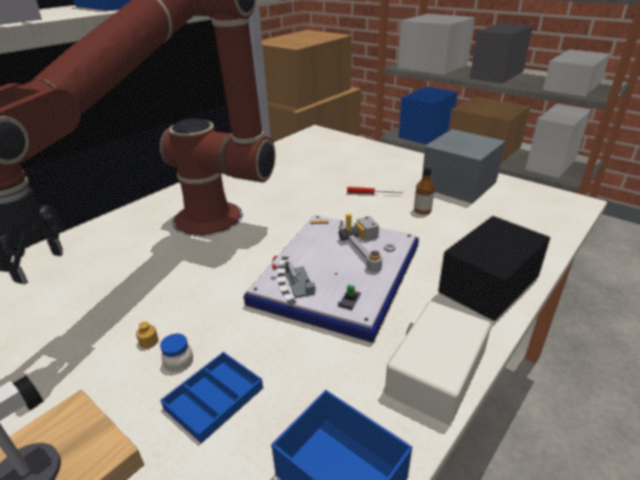

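The top view shows the tester: post near (288,190), yellow peg (260,243), green knob (342,178), catch carriage (360,235) and red tail (371,261). I'll enlarge it.

```bash
python3 - <<'E'
from h import *
crop('top0',195,140,220,190,3.6,'c1')
crop('scene0',235,200,190,140,4,'c2')
E
```

```text
(no output)
```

View pics/c1.png

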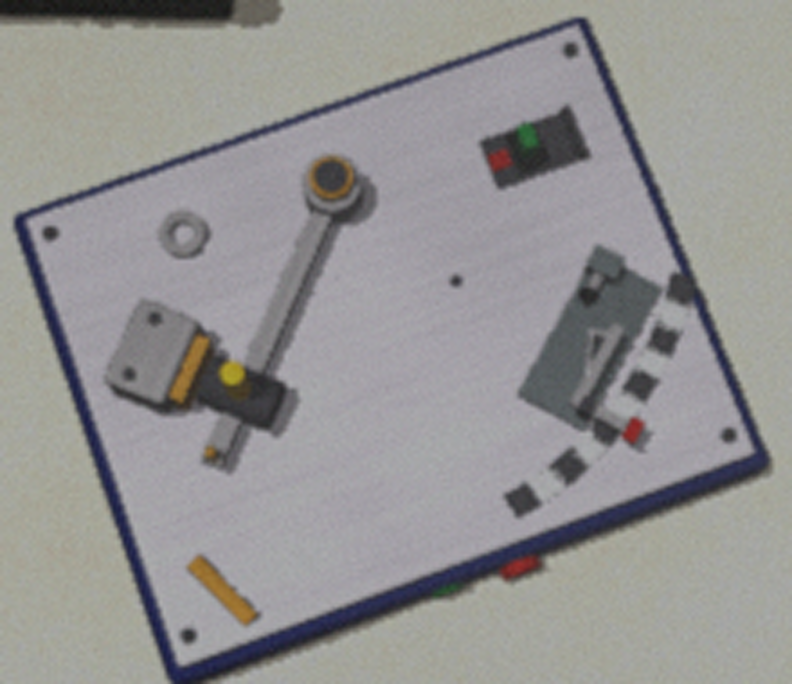

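View pics/c2.png

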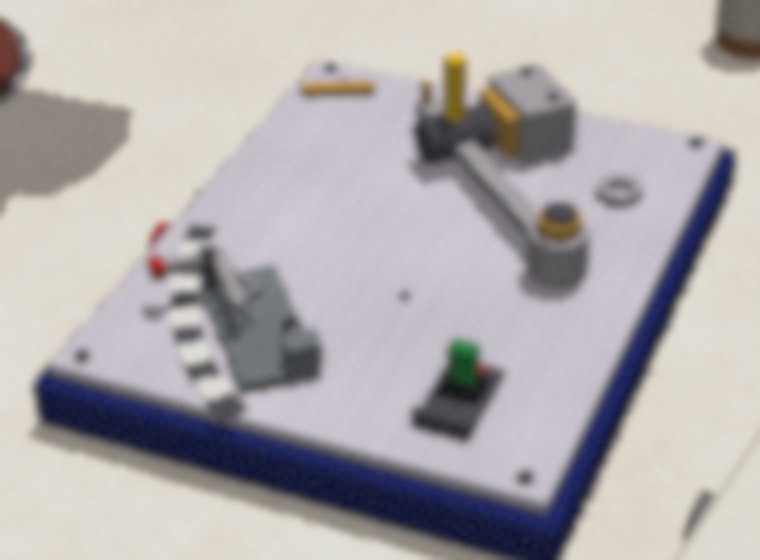

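The crops show the deck corners, post top at c1 (330,177), peg top at c1 (232,373) and c2 (455,60), and knob top at c1 (528,135) and c2 (463,350). The black stop tip is near c1 (588,295) and the pawl and red tail near c1 (633,430). Next I fit the tester pose.

```bash
python3 - <<'E'
from h import *
from scipy.optimize import least_squares as ls
T=np.load('/tmp/top0.npz'); S=np.load('/tmp/scene0.npz')
t=lambda u,v:(195+(u+.5)/3.6-.5,140+(v+.5)/3.6-.5)
s=lambda u,v:(235+(u+.5)/4-.5,200+(v+.5)/4-.5)
d=2.39; pg=(.1+.15*np.cos(d),.15*np.sin(d),.135)
F=[(T,t(20,216),(.17,.21,.05)),(T,t(585,18),(.17,-.21,.05)),(T,t(768,458),(-.17,-.21,.05)),(T,t(172,670),(-.17,.21,.05)),
(T,t(330,177),(.1,0,.102)),(T,t(232,373),pg),
(S,s(733,152),(.17,.21,.05)),(S,s(548,515),(.17,-.21,.05)),(S,s(42,373),(-.17,-.21,.05)),(S,s(560,212),(.1,0,.102)),(S,s(455,60),pg)]
def W(p,l):
    c,n=np.cos(p[2]),np.sin(p[2]); return np.array([p[0]+c*l[0]-n*l[1],p[1]+n*l[0]+c*l[1],l[2]])
def run(Fs):
    r=ls(lambda p:np.concatenate([np.array(pix(i,W(p,l)))-uv for i,uv,l in Fs]),[.6,0,.3],loss='soft_l1'); return r
for n,Fs in(('T',F[:6]),('S',F[6:]),('all',F)):
    r=run(Fs); print(n,r.x.round(4),r.fun.round(1).tolist())
p=r.x
def loc(w):
    c,n=np.cos(p[2]),np.sin(p[2]); a=w[0]-p[0];b=w[1]-p[1]; return np.array([c*a+n*b,-n*a+c*b])
def show(n,w):
    l=loc(w)*1000; q=l-[100,0]; print(n,w.round(4),'loc',l.round(1),'r',np.hypot(*q).round(1),'arm ang',((np.arctan2(q[1],q[0])-2.39)%6.2832).round(3))
for n,im,uv,z in(('peg T',T,t(232,373),.135),('peg S',S,s(455,60),.135),('lug T',T,t(210,452),.09),('stoptip',T,t(588,297),.08),('stop block',T,t(608,262),.085),('pawl tip near',T,t(610,330),.08),('pawl tail',T,t(633,430),.08),('pawl bend',T,t(588,402),.08),('knob T',T,t(528,132),.088),('knob S',S,s(463,347),.088)):
    show(n,ray(im,*uv,z))
print('piv',W(p,(.1,0,.12)),'peg',W(p,pg), 'arm yaw',p[2]+d)
o=ctrl.get_obs(); import scipy.spatial.transform as st
print(st.Rotation.from_rotvec(o['tool_rot']).as_matrix().round(3), o['contact_force'])
E
```

```text
T [0.5315 0.0162 0.2845] [-4.3, -1.1, 0.2, -3.8, 2.7, 0.6, -0.4, 5.8, 0.0, -0.4, 0.1, 0.3]
S [0.5354 0.0119 0.2734] [2.2, -3.8, 1.4, 2.3, -5.7, -0.7, -0.6, 0.0, -0.3, -0.7]
all [0.5323 0.0157 0.283 ] [-4.1, -1.6, 0.5, -4.0, 2.9, 0.4, -0.3, 5.3, 0.3, -0.8, 0.3, -0.1, 1.4, -5.2, 2.4, 0.5, -5.0, -1.4, -0.6, -1.3, -0.7, -1.6]
peg T [0.4942 0.112  0.135 ] loc [ -9.7 103.1] r 150.5 arm ang 6.28
peg S [0.5013 0.1055 0.135 ] loc [-4.7 94.8] r 141.3 arm ang 0.016
lug T [0.4543 0.1327 0.09  ] loc [-42.2 134.1] r 195.5 arm ang 6.279
stoptip [ 0.5391 -0.1167  0.08  ] loc [ -30.5 -129. ] r 183.5 arm ang 1.531
stop block [ 0.5602 -0.1313  0.085 ] loc [ -14.3 -149. ] r 187.8 arm ang 1.668
pawl tip near [ 0.516  -0.1288  0.08  ] loc [ -56.  -134.2] r 205.8 arm ang 1.462
pawl tail [ 0.4493 -0.1371  0.08  ] loc [-122.4 -123.6] r 254.4 arm ang 1.259
pawl bend [ 0.4697 -0.1101  0.08  ] loc [ -95.2 -103.4] r 220.9 arm ang 1.239
knob T [ 0.6517 -0.0871  0.088 ] loc [  85.9 -132.1] r 132.8 arm ang 2.216
knob S [ 0.6543 -0.0907  0.088 ] loc [  87.4 -136.2] r 136.8 arm ang 2.23
piv [0.62832664 0.04366337 0.12      ] peg [0.49449262 0.11140151 0.135     ] arm yaw 2.6730487323711634
[[ 0.908  0.419 -0.001]
 [ 0.419 -0.908  0.002]
 [ 0.    -0.002 -1.   ]] [ 0.11517588  0.47714088 -0.25907364]
```

Emit:
send_rows(rows=[[8.5, [4.1, -4.3, 0], 0], [8.5, [4.1, -4.3, 0], 0], [8.5, [4.1, -4.3, 0], 0], [8.5, [4.1, -4.3, 0], 0], [8.5, [4.1, -4.3, 0], 0], [8.5, [4.1, -4.3, 0], 0], [8.5, [4.1, -4.3, 0], 0], [8.5, [4.1, -4.3, 0], 0], [8.5, [4.1, -4.3, 0], 0], [8.5, [4.1, -4.3, 0], 0]])

```text
t: 1.35
tool_pos: [0.454, -0.0035, 0.2311]
tool_rot: [3.068, 0.673, 0.0]
contact_force: [1.2, -0.9, 0.1]
opening: 0.0852
grip_force: 0.0
```

Emit:
send_rows(rows=[[5, [4.3, -4.4, 0], 0], [5, [4.3, -4.4, 0], 0], [5, [0, 0, 0], 10.3], [5, [0, 0, 0], 10.3], [5, [0, 0, 0], 10.3], [5, [0, 0, 0], 10.3], [5, [0, 0, 0], 10.3], [5, [0, 0, 0], 0]])

```text
t: 2.35
tool_pos: [0.495, 0.1104, 0.2308]
tool_rot: [3.057, -0.724, -0.001]
contact_force: [-0.8, -0.3, 0.2]
opening: 0.05
grip_force: 0.0
```

```bash
cat >> h.py <<'E'
from scipy.spatial.transform import Rotation
PIV=np.array([.6283,.0437])
def st():
    o=ctrl.get_obs(); R=Rotation.from_rotvec(o['tool_rot']).as_matrix()
    print('t',o['t'],'pos',o['tool_pos'].round(4) if hasattr(o['tool_pos'],'round') else o['tool_pos'],'yaw',np.degrees(np.arctan2(R[1,0],R[0,0])).round(2),'z',R[:,2].round(3),'open',round(o['opening'],4),'grip',o['grip_force'])
    print('F tool',(R.T@np.array(o['contact_force'])).round(2),'F w',np.array(o['contact_force']).round(2),'q',np.round(o['q'],2))
    return o,R
def to(xy,z):
    o,R=st(); d=np.array([*xy,z])-o['tool_pos']; print('shift cm',(R.T@d*100).round(2))
E
python3 - <<'E'
from h import *
to((.4945,.1114),.101); snap('scene','s1'); snap('top','t1'); crop('s1',300,150,150,150,4,'s1c')
E
```

```text
t 2.35 pos [0.495  0.1104 0.2308] yaw -26.64 z [-0.001 -0.    -1.   ] open 0.05 grip 0.0
F tool [-0.57  0.59 -0.22] F w [-0.77 -0.27  0.22] q [ 0.07 -0.23  1.88 -0.    1.49  2.11]
shift cm [-0.08 -0.08 12.98]
```

View pics/s1c.png

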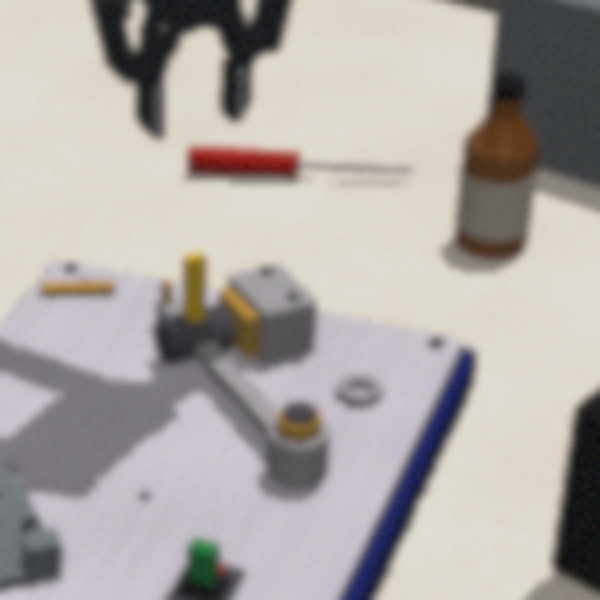

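The crop shows the finger pair centred at (193,128), directly above the peg at (194,260). I'll lower onto it.

Emit:
send_rows(rows=[[5, [0, 0, 4], 0], [5, [0, 0, 4], 0], [5, [0, 0, 3], 0], [5, [0, 0, 1.9], 0], [5, [0, 0, 0], 0]])

```text
t: 3.08
tool_pos: [0.4942, 0.1103, 0.1009]
tool_rot: [3.056, -0.726, -0.005]
contact_force: [-1.0, -0.5, 0.3]
opening: 0.0499
grip_force: 0.0
```

```bash
python3 - <<'E'
from h import *
to((.4945,.1114),.101); snap('scene','s2'); snap('top','t2')
a=cv2.imread('pics/s2.png')[170:270,300:400]; b=cv2.imread('pics/t2.png')[200:300,210:310]
cv2.imwrite('pics/m2.png',cv2.resize(np.hstack([a,b]),None,fx=4,fy=4,interpolation=cv2.INTER_CUBIC))
E
```

```text
t 3.075 pos [0.4942 0.1103 0.1009] yaw -26.72 z [-0.003 -0.    -1.   ] open 0.0499 grip 0.0
F tool [-0.69  0.93 -0.27] F w [-1.03 -0.52  0.27] q [ 0.07 -0.11  2.    0.    1.26  2.11]
shift cm [-0.02 -0.11 -0.01]
```

View pics/m2.png

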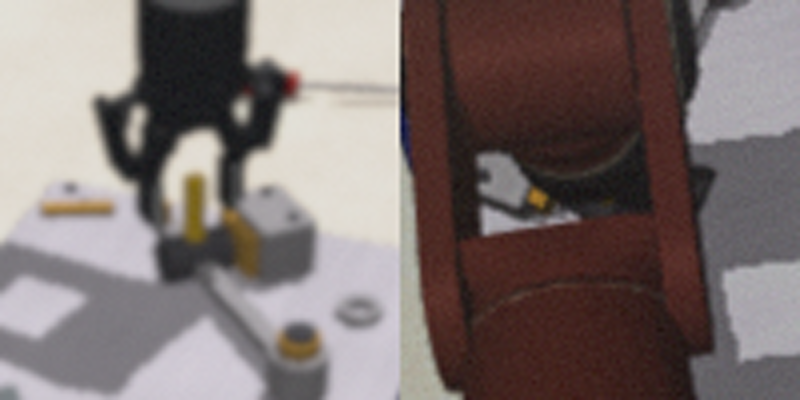

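The peg stands between the two fingertips, (155,215) and (230,205), at about the right depth. I'll close on it.

Emit:
send_rows(rows=[[1.2, [0, 0, 0], 0], [1.2, [0, 0, 0], 0], [1.2, [0, 0, 0], 0], [1.2, [0, 0, 0], 0], [1.2, [0, 0, 0], 0], [1.2, [0, 0, 0], 0]], newtons=50)

```text
t: 3.92
tool_pos: [0.4968, 0.1117, 0.104]
tool_rot: [-3.053, 0.726, -0.005]
contact_force: [2.5, 4.9, 2.3]
opening: 0.0144
grip_force: 48.9
```

```bash
python3 - <<'E'
from h import *
to((.4945,.1114),.101)
E
```

```text
t 3.925 pos [0.4968 0.1117 0.104 ] yaw -26.77 z [ 0.004  0.003 -1.   ] open 0.0144 grip 48.89049053192139
F tool [ 0.03 -5.52 -2.31] F w [2.5  4.91 2.34] q [ 0.07 -0.11  2.    0.    1.25  2.11]
shift cm [-0.19  0.13  0.3 ]
```

Emit:
send_rows(rows=[[1.2, [0.01, 0.52, 0], -2], [1.2, [0.01, 0.52, 0], -2], [1.2, [0.02, 0.79, 0], -3], [1.2, [0.02, 0.79, 0], -3], [1.2, [0.04, 1.05, 0], -4], [1.2, [0.04, 1.05, 0], -4], [1.2, [0.04, 1.05, 0], -4], [1.2, [0.04, 1.05, 0], -4], [1.2, [0.04, 1.05, 0], -4], [1.2, [0, 0, 0], 0]])

```text
t: 5.18
tool_pos: [0.4811, 0.0353, 0.104]
tool_rot: [-3.137, -0.088, -0.007]
contact_force: [2.2, 7.7, 1.3]
opening: 0.0145
grip_force: 49.0
```

```bash
cat >> h.py <<'E'
def ang():
    o,R=st(); d=o['tool_pos'][:2]-PIV; a=np.arctan2(d[1],d[0]); yaw=np.arctan2(R[1,0],R[0,0])
    F=np.array(o['contact_force'])[:2]; 
    print('arm angle pos %.3f yaw %.3f r %.4f  Ftan %.2f Frad %.2f'%(a-2.673,yaw+np.pi-2.673,np.hypot(*d),F@[-np.sin(a),np.cos(a)],F@[np.cos(a),np.sin(a)]))
E
python3 -c "
from h import *
ang()"
```

```text
t 5.175 pos [0.4811 0.0353 0.104 ] yaw 3.22 z [ 0.004  0.004 -1.   ] open 0.0145 grip 48.99177432060242
F tool [ 2.61 -7.54 -1.27] F w [2.18 7.67 1.31] q [-0.08 -0.18  2.06  0.    1.26  1.43]
arm angle pos -5.758 yaw 0.525 r 0.1474  Ftan -7.54 Frad -2.61
```

Emit:
send_rows(rows=[[1.2, [0.06, 1.05, 0], -4], [1.2, [0.05, 1.05, 0], -4], [1.2, [0.05, 1.05, 0], -4], [1.2, [0.05, 1.05, 0], -4], [1.2, [0.05, 1.05, 0], -4], [1.2, [0.05, 1.05, 0], -4], [1.2, [0.02, 0.79, 0], -3], [1.2, [0.01, 0.52, 0], -2], [1.2, [0, 0, 0], 0]])

```text
t: 6.3
tool_pos: [0.5043, -0.0355, 0.1039]
tool_rot: [-3.014, -0.871, -0.005]
contact_force: [-1.4, 9.3, 5.3]
opening: 0.0144
grip_force: 49.4
```

```bash
python3 - <<'E'
from h import *
ang(); snap('scene','s3'); snap('top','t3')
a=cv2.imread('pics/s3.png')[190:290,235:335]; b=cv2.imread('pics/t3.png')[190:290,310:410]
cv2.imwrite('pics/m3.png',cv2.resize(np.hstack([a,b]),None,fx=4,fy=4,interpolation=cv2.INTER_CUBIC))
E
```

```text
t 6.3 pos [ 0.5043 -0.0355  0.1039] yaw 32.25 z [ 0.002  0.005 -1.   ] open 0.0144 grip 49.363038539886475
F tool [ 3.82 -8.66 -5.27] F w [-1.4   9.34  5.31] q [-0.22 -0.12  2.    0.01  1.26  0.79]
arm angle pos -5.246 yaw 1.031 r 0.1471  Ftan -8.62 Frad -3.85
```

View pics/m3.png

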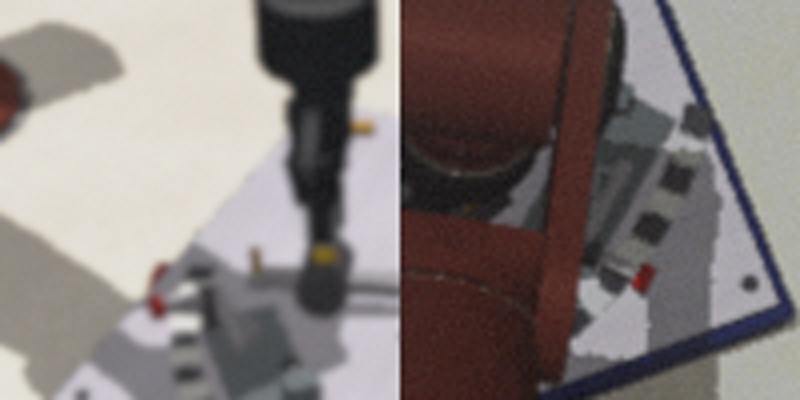

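Arm is at 1.03 rad; the red tail at (160,285) is clear of the fingers. I carry on more slowly.

Emit:
send_rows(rows=[[1.2, [0.1, 0.52, -0.1], -2], [1.2, [0.07, 0.52, -0.1], -2], [1.2, [0.01, 0.52, 0], -2], [1.2, [0.01, 0.52, 0], -2], [1.2, [0.01, 0.52, 0], -2], [1.2, [0, 0.26, 0], -1], [1.2, [0, 0.26, 0], -1], [1.2, [0, 0.26, 0], -1], [1.2, [0, 0, 0], 0]])

```text
t: 7.52
tool_pos: [0.5247, -0.0607, 0.104]
tool_rot: [-2.894, -1.206, 0.001]
contact_force: [-2.4, 8.6, 1.7]
opening: 0.0141
grip_force: 48.9
```

```bash
python3 -c "
from h import *
ang()"
```

```text
t 7.525 pos [ 0.5247 -0.0607  0.104 ] yaw 45.25 z [-0.003  0.005 -1.   ] open 0.0141 grip 48.94179046154022
F tool [ 4.44 -7.73 -1.66] F w [-2.36  8.58  1.71] q [-0.26 -0.06  1.95  0.    1.26  0.52]
arm angle pos -5.026 yaw 1.258 r 0.1471  Ftan -7.72 Frad -4.43
```

Emit:
send_rows(rows=[[1.2, [0, 0.18, 0], -0.7], [1.2, [0, 0.18, 0], -0.7], [1.2, [0, 0.16, 0], -0.6], [1.2, [0, 0, 0], 0]])

```text
t: 8.02
tool_pos: [0.5283, -0.0642, 0.104]
tool_rot: [-2.873, -1.257, 0.001]
contact_force: [-3.8, 8.8, 2.5]
opening: 0.0142
grip_force: 49.0
```

```bash
python3 -c "
from h import *
ang()"
```

```text
t 8.025 pos [ 0.5283 -0.0642  0.104 ] yaw 47.26 z [-0.003  0.005 -1.   ] open 0.0142 grip 48.99884819984436
F tool [ 3.86 -8.78 -2.4 ] F w [-3.82  8.78  2.46] q [-0.26 -0.05  1.94  0.    1.26  0.48]
arm angle pos -4.991 yaw 1.293 r 0.1471  Ftan -8.77 Frad -3.85
```

Emit:
send_rows(rows=[[1.2, [0.01, 0.18, 0], -0.7], [1.2, [0.01, 0.18, 0], -0.7], [1.2, [0.01, 0.16, 0], -0.6], [1.2, [0, 0, 0], 0]])

```text
t: 8.52
tool_pos: [0.5322, -0.0676, 0.104]
tool_rot: [-2.85, -1.307, 0.002]
contact_force: [-4.6, 7.7, 2.9]
opening: 0.0146
grip_force: 49.1
```

```bash
python3 -c "
from h import *
ang()"
```

```text
t 8.525 pos [ 0.5322 -0.0676  0.104 ] yaw 49.26 z [-0.004  0.005 -1.   ] open 0.0146 grip 49.0581089258194
F tool [ 2.82 -8.53 -2.81] F w [-4.61  7.69  2.86] q [-0.27 -0.04  1.93  0.    1.26  0.44]
arm angle pos -4.956 yaw 1.328 r 0.1471  Ftan -8.51 Frad -2.81
```

Emit:
send_rows(rows=[[1.2, [0.01, 0.18, 0], -0.7], [1.2, [0.01, 0.18, 0], -0.7], [1.2, [0.01, 0.16, 0], -0.6], [1.2, [0, 0, 0], 0]])

```text
t: 9.02
tool_pos: [0.5361, -0.0709, 0.104]
tool_rot: [-2.827, -1.356, 0.003]
contact_force: [-4.9, 7.0, 2.3]
opening: 0.0147
grip_force: 49.1
```

```bash
python3 -c "
from h import *
ang()"
```

```text
t 9.025 pos [ 0.5361 -0.0709  0.104 ] yaw 51.26 z [-0.004  0.004 -1.   ] open 0.0147 grip 49.11456763744354
F tool [ 2.36 -8.22 -2.28] F w [-4.92  6.98  2.33] q [-0.27 -0.03  1.92  0.    1.26  0.4 ]
arm angle pos -4.921 yaw 1.363 r 0.1471  Ftan -8.21 Frad -2.35
```

Emit:
send_rows(rows=[[1.2, [0.01, 0.18, 0], -0.7], [1.2, [0.01, 0.18, 0], -0.7], [1.2, [0.01, 0.16, 0], -0.6], [1.2, [0, 0, 0], 0]])

```text
t: 9.52
tool_pos: [0.5402, -0.0741, 0.104]
tool_rot: [-2.803, -1.406, 0.004]
contact_force: [-6.4, 6.1, 2.7]
opening: 0.0149
grip_force: 49.2
```

```bash
python3 -c "
from h import *
ang()"
```

```text
t 9.525 pos [ 0.5402 -0.0741  0.104 ] yaw 53.26 z [-0.005  0.004 -1.   ] open 0.0149 grip 49.213616251945496
F tool [ 1.03 -8.77 -2.62] F w [-6.4   6.07  2.67] q [-0.27 -0.02  1.91  0.    1.26  0.37]
arm angle pos -4.886 yaw 1.398 r 0.1471  Ftan -8.76 Frad -1.02
```

Emit:
send_rows(rows=[[1.2, [0, 0.1, 0], -0.4], [1.2, [0, 0.1, 0], -0.4], [1.2, [0, 0.1, 0], -0.4], [1.2, [0, 0, 0], 0]])

```text
t: 10.02
tool_pos: [0.5426, -0.0758, 0.104]
tool_rot: [-2.788, -1.435, 0.004]
contact_force: [-5.7, 7.1, 3.6]
opening: 0.0146
grip_force: 49.2
```

```bash
python3 -c "
from h import *
ang()"
```

```text
t 10.025 pos [ 0.5426 -0.0758  0.104 ] yaw 54.46 z [-0.005  0.004 -1.   ] open 0.0146 grip 49.226186871528625
F tool [ 2.5  -8.79 -3.53] F w [-5.68  7.13  3.59] q [-0.28 -0.01  1.9   0.    1.26  0.34]
arm angle pos -4.866 yaw 1.419 r 0.1471  Ftan -8.77 Frad -2.48
```

Emit:
send_rows(rows=[[1.2, [0, 0.1, 0], -0.4], [1.2, [0, 0.1, 0], -0.4], [1.2, [0, 0.1, 0], -0.4], [1.2, [0, 0, 0], 0]])

```text
t: 10.52
tool_pos: [0.545, -0.0775, 0.104]
tool_rot: [-2.773, -1.464, 0.004]
contact_force: [-6.8, 6.3, 3.0]
opening: 0.0146
grip_force: 49.2
```

```bash
python3 -c "
from h import *
ang()"
```

```text
t 10.525 pos [ 0.545  -0.0775  0.104 ] yaw 55.65 z [-0.005  0.004 -1.   ] open 0.0146 grip 49.21343922615051
F tool [ 1.32 -9.2  -2.89] F w [-6.84  6.27  2.95] q [-0.28 -0.01  1.89  0.    1.26  0.32]
arm angle pos -4.846 yaw 1.440 r 0.1471  Ftan -9.18 Frad -1.29
```

Emit:
send_rows(rows=[[1.2, [0, 0.1, 0], -0.4], [1.2, [0, 0.1, 0], -0.4], [1.2, [0, 0, 0], 0], [1.2, [0, 0, 0], 0]])

```text
t: 11.02
tool_pos: [0.5468, -0.0787, 0.104]
tool_rot: [-2.763, -1.483, 0.004]
contact_force: [-6.3, 6.2, 2.8]
opening: 0.0148
grip_force: 49.2
```

```bash
python3 -c "
from h import *
ang()"
```

```text
t 11.025 pos [ 0.5468 -0.0787  0.104 ] yaw 56.45 z [-0.005  0.004 -1.   ] open 0.0148 grip 49.156068563461304
F tool [ 1.7  -8.65 -2.75] F w [-6.26  6.19  2.81] q [-0.28 -0.    1.89  0.    1.26  0.31]
arm angle pos -4.831 yaw 1.454 r 0.1471  Ftan -8.64 Frad -1.68
```

Emit:
send_rows(rows=[[1.2, [0, 0.1, 0], -0.4], [1.2, [0, 0.1, 0], -0.4], [1.2, [0, 0, 0], 0], [1.2, [0, 0, 0], 0]])

```text
t: 11.52
tool_pos: [0.5484, -0.0798, 0.104]
tool_rot: [-2.753, -1.502, 0.004]
contact_force: [-6.3, 6.5, 3.1]
opening: 0.0144
grip_force: 49.2
```

```bash
python3 -c "
from h import *
ang()"
```

```text
t 11.525 pos [ 0.5484 -0.0798  0.104 ] yaw 57.25 z [-0.005  0.004 -1.   ] open 0.0144 grip 49.15167152881622
F tool [ 2.02 -8.87 -3.08] F w [-6.35  6.48  3.14] q [-0.28  0.    1.89  0.    1.26  0.29]
arm angle pos -4.818 yaw 1.468 r 0.1471  Ftan -8.85 Frad -2.00
```

Emit:
send_rows(rows=[[1.2, [0, 0.1, 0], -0.4], [1.2, [0, 0.1, 0], -0.4], [1.2, [0, 0, 0], 0], [1.2, [0, 0, 0], 0]])

```text
t: 12.02
tool_pos: [0.5501, -0.0809, 0.104]
tool_rot: [-2.742, -1.521, 0.004]
contact_force: [-5.9, 6.4, 2.9]
opening: 0.0142
grip_force: 49.2
```

```bash
python3 -c "
from h import *
ang()"
```

```text
t 12.025 pos [ 0.5501 -0.0809  0.104 ] yaw 58.05 z [-0.005  0.004 -1.   ] open 0.0142 grip 49.16307985782623
F tool [ 2.3  -8.4  -2.84] F w [-5.89  6.39  2.89] q [-0.28  0.01  1.88  0.    1.26  0.28]
arm angle pos -4.804 yaw 1.482 r 0.1471  Ftan -8.38 Frad -2.28
```

Emit:
send_rows(rows=[[1.2, [0, 0.1, 0], -0.4], [1.2, [0, 0.1, 0], -0.4], [1.2, [0, 0, 0], 0], [1.2, [0, 0, 0], 0]])

```text
t: 12.52
tool_pos: [0.5515, -0.0817, 0.104]
tool_rot: [-2.731, -1.54, 0.004]
contact_force: [-7.0, 8.0, 4.8]
opening: 0.0144
grip_force: 49.4
```

```bash
python3 - <<'E'
from h import *
ang()
snap('scene','s4'); snap('top','t4')
a=cv2.imread('pics/s4.png')[215:315,255:355]; b=cv2.imread('pics/t4.png')[190:290,310:410]
cv2.imwrite('pics/m4.png',cv2.resize(np.hstack([a,b]),None,fx=4,fy=4,interpolation=cv2.INTER_CUBIC))
E
```

```text
t 12.525 pos [ 0.5515 -0.0817  0.104 ] yaw 58.84 z [-0.006  0.004 -1.   ] open 0.0144 grip 49.40048575401306
F tool [  3.23 -10.16  -4.77] F w [-6.99  8.    4.84] q [-0.28  0.01  1.88  0.    1.26  0.26]
arm angle pos -4.793 yaw 1.496 r 0.1471  Ftan -10.14 Frad -3.17
```

View pics/m4.png

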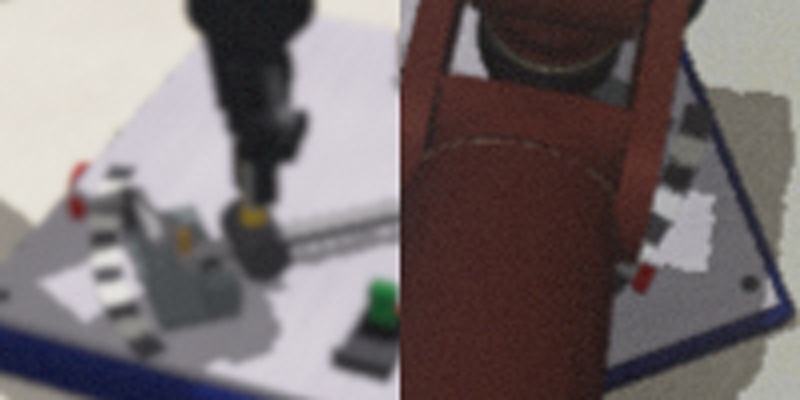

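The lug at (184,240) sits right at the black stop (212,258), and the force has stepped up 1.7 N, so the arm just touches the stop. Now I ease back.

Emit:
send_rows(rows=[[1.2, [0, -0.06, 0], 0.2], [1.2, [0, -0.06, 0], 0.2], [1.2, [0, -0.06, 0], 0.2], [1.2, [0, -0.06, 0], 0.2], [1.2, [0, -0.06, 0], 0.2], [1.2, [0, 0, 0], 0], [1.2, [0, 0, 0], 0]])

```text
t: 13.5
tool_pos: [0.5493, -0.0804, 0.104]
tool_rot: [-2.745, -1.516, 0.003]
contact_force: [-5.7, 6.0, 3.7]
opening: 0.0145
grip_force: 49.1
```

```bash
python3 -c "
from h import *
ang()"
```

```text
t 13.5 pos [ 0.5493 -0.0804  0.104 ] yaw 57.84 z [-0.005  0.004 -1.   ] open 0.0145 grip 49.131909012794495
F tool [ 2.06 -8.02 -3.62] F w [-5.67  6.    3.67] q [-0.28  0.    1.88  0.    1.26  0.28]
arm angle pos -4.811 yaw 1.478 r 0.1471  Ftan -8.01 Frad -2.01
```

Emit:
send_rows(rows=[[1.2, [0, -0.05, 0], 0.2], [1.2, [0, -0.05, 0], 0.2], [1.2, [0, -0.05, 0], 0.2], [1.2, [0, -0.05, 0], 0.2], [1.2, [0, 0, 0], 0], [1.2, [0, 0, 0], 0]])

```text
t: 14.25
tool_pos: [0.5476, -0.0792, 0.104]
tool_rot: [-2.755, -1.497, 0.003]
contact_force: [-5.2, 6.5, 4.3]
opening: 0.0148
grip_force: 49.1
```

```bash
python3 -c "
from h import *
ang()"
```

```text
t 14.25 pos [ 0.5476 -0.0792  0.104 ] yaw 57.05 z [-0.005  0.004 -1.   ] open 0.0148 grip 49.14683997631073
F tool [ 2.63 -7.88 -4.3 ] F w [-5.16  6.47  4.35] q [-0.28  0.    1.89  0.    1.26  0.29]
arm angle pos -4.825 yaw 1.464 r 0.1470  Ftan -7.86 Frad -2.58
```

Emit:
send_rows(rows=[[1.2, [0, -0.04, 0], 0.15], [1.2, [0, -0.04, 0], 0.15], [1.2, [0, -0.04, 0], 0.15], [1.2, [0, 0, 0], 0], [1.2, [0, 0, 0], 0]])

```text
t: 14.88
tool_pos: [0.5473, -0.079, 0.104]
tool_rot: [-2.763, -1.488, 0.002]
contact_force: [-3.8, 4.5, 0.8]
opening: 0.0149
grip_force: 48.8
```

```bash
python3 -c "
from h import *
ang()"
```

```text
t 14.875 pos [ 0.5473 -0.079   0.104 ] yaw 56.6 z [-0.003  0.003 -1.   ] open 0.0149 grip 48.83293032646179
F tool [ 1.65 -5.59 -0.8 ] F w [-3.76  4.45  0.83] q [-0.28 -0.    1.89  0.    1.26  0.3 ]
arm angle pos -4.827 yaw 1.456 r 0.1471  Ftan -5.59 Frad -1.64
```

The pawl now holds the lug: motion stopped and the pull is falling. I unload the rest.

Emit:
send_rows(rows=[[1.2, [0, -0.04, 0], 0], [1.2, [0, -0.04, 0], 0], [1.2, [0, -0.04, 0], 0], [1.2, [0, 0, 0], 0], [1.2, [0, 0, 0], 0]])

```text
t: 15.5
tool_pos: [0.5472, -0.079, 0.1041]
tool_rot: [-2.765, -1.488, -0.001]
contact_force: [0.1, 5.4, -1.6]
opening: 0.0144
grip_force: 48.7
```

```bash
python3 -c "
from h import *
ang()"
```

```text
t 15.5 pos [ 0.5472 -0.079   0.1041] yaw 56.59 z [-0.     0.002 -1.   ] open 0.0144 grip 48.69368255138397
F tool [ 4.51 -2.91  1.58] F w [ 0.05  5.37 -1.57] q [-0.28 -0.    1.89  0.    1.25  0.3 ]
arm angle pos -4.828 yaw 1.456 r 0.1471  Ftan -2.92 Frad -4.51
```

Emit:
send_rows(rows=[[1.2, [0.05, -0.04, 0], 0], [1.2, [0.05, -0.04, 0], 0], [1.2, [0.05, -0.02, 0], 0], [1.2, [0, 0, 0], 0], [1.2, [0, 0, 0], 0]])

```text
t: 16.12
tool_pos: [0.5471, -0.0788, 0.1041]
tool_rot: [2.765, 1.488, -0.002]
contact_force: [-0.8, -3.6, -3.5]
opening: 0.0145
grip_force: 48.7
```

```bash
python3 -c "
from h import *
ang()"
```

```text
t 16.125 pos [ 0.5471 -0.0788  0.1041] yaw 56.58 z [-0.    -0.002 -1.   ] open 0.0145 grip 48.706244230270386
F tool [-3.46  1.31  3.46] F w [-0.81 -3.61 -3.46] q [-0.28 -0.    1.89 -0.    1.25  0.31]
arm angle pos -4.829 yaw 1.456 r 0.1470  Ftan 1.32 Frad 3.46
```

Emit:
send_rows(rows=[[1.2, [-0.03, 0.02, 0.05], 0], [1.2, [-0.03, 0.02, 0.05], 0], [1.2, [0, 0, 0], 0], [1.2, [0, 0, 0], 0]])

```text
t: 16.62
tool_pos: [0.5473, -0.0789, 0.104]
tool_rot: [2.766, 1.489, -0.001]
contact_force: [-3.9, -3.3, 1.1]
opening: 0.0141
grip_force: 49.4
```

```bash
python3 -c "
from h import *
ang()"
```

```text
t 16.625 pos [ 0.5473 -0.0789  0.104 ] yaw 56.59 z [-0.    -0.001 -1.   ] open 0.0141 grip 49.426379799842834
F tool [-4.93 -1.43 -1.11] F w [-3.91 -3.33  1.12] q [-0.28 -0.    1.89 -0.    1.25  0.31]
arm angle pos -4.828 yaw 1.456 r 0.1470  Ftan -1.43 Frad 4.93
```

Emit:
send_rows(rows=[[1.2, [-0.04, -0.01, 0], 0], [1.2, [-0.03, -0.01, 0], 0], [1.2, [0, 0, 0], 0], [1.2, [0, 0, 0], 0]], newtons=20)

```text
t: 17.12
tool_pos: [0.5473, -0.079, 0.104]
tool_rot: [2.766, 1.489, 0.002]
contact_force: [-2.5, -0.2, 6.2]
opening: 0.0145
grip_force: 49.5
```

```bash
python3 -c "
from h import *
ang()"
```

```text
t 17.125 pos [ 0.5473 -0.079   0.104 ] yaw 56.6 z [ 0.001  0.    -1.   ] open 0.0145 grip 49.53025996685028
F tool [-1.51 -1.96 -6.18] F w [-2.47 -0.18  6.17] q [-0.28 -0.    1.89  0.    1.25  0.3 ]
arm angle pos -4.828 yaw 1.456 r 0.1470  Ftan -1.96 Frad 1.51
```

Emit:
send_rows(rows=[[1.3, [0, -0.03, -0.05], 0], [1.3, [0, -0.03, -0.03], 0], [1.3, [0, 0, 0], 0], [1.3, [0, 0, 0], 0]], newtons=20)

```text
t: 17.62
tool_pos: [0.5471, -0.0788, 0.1041]
tool_rot: [2.765, 1.488, 0.003]
contact_force: [6.4, -0.6, -2.2]
opening: 0.0143
grip_force: 48.9
```

```bash
python3 -c "
from h import *
ang()"
```

```text
t 17.625 pos [ 0.5471 -0.0788  0.1041] yaw 56.58 z [ 0.002 -0.    -1.   ] open 0.0143 grip 48.93393874168396
F tool [3.02 5.64 2.21] F w [ 6.37 -0.59 -2.2 ] q [-0.28 -0.01  1.89  0.    1.25  0.3 ]
arm angle pos -4.829 yaw 1.456 r 0.1470  Ftan 5.64 Frad -3.03
```

Emit:
send_rows(rows=[[1.3, [0, 0.03, 0.02], 0], [1.3, [0, 0, 0], 0], [1.3, [0, 0, 0], 0]])

```text
t: 18.0
tool_pos: [0.547, -0.0789, 0.1041]
tool_rot: [2.766, 1.489, 0.002]
contact_force: [5.5, 1.3, -1.4]
opening: 0.0144
grip_force: 49.1
```

```bash
python3 -c "
from h import *
ang()"
```

```text
t 18.0 pos [ 0.547  -0.0789  0.1041] yaw 56.58 z [ 0.001  0.    -1.   ] open 0.0144 grip 49.0532648563385
F tool [4.11 3.93 1.43] F w [ 5.54  1.27 -1.43] q [-0.28 -0.01  1.89  0.    1.25  0.3 ]
arm angle pos -4.829 yaw 1.456 r 0.1471  Ftan 3.92 Frad -4.12
```

Emit:
send_rows(rows=[[1.3, [0.02, 0.04, 0], 0], [1.3, [0, 0, 0], 0], [1.3, [0, 0, 0], 0]])

```text
t: 18.38
tool_pos: [0.5471, -0.0789, 0.104]
tool_rot: [-2.766, -1.489, -0.001]
contact_force: [3.2, 1.8, 0.8]
opening: 0.0146
grip_force: 49.2
```

```bash
python3 -c "
from h import *
ang()"
```

```text
t 18.375 pos [ 0.5471 -0.0789  0.104 ] yaw 56.59 z [ 0.  0. -1.] open 0.0146 grip 49.15463447570801
F tool [ 3.29  1.68 -0.83] F w [3.21 1.82 0.83] q [-0.28 -0.    1.89  0.    1.25  0.3 ]
arm angle pos -4.829 yaw 1.456 r 0.1471  Ftan 1.67 Frad -3.29
```

Emit:
send_rows(rows=[[1.3, [0.02, 0.02, 0], 0], [1.3, [0, 0, 0], 0], [1.7, [0, 0, 0], 0], [2.2, [0, 0, 0], 0], [3, [0, 0, 0], 0], [4, [0, 0, 0], 0], [5, [0, 0, 0], 0], [5, [0, 0, 0], 0]])

```text
t: 19.38
tool_pos: [0.5472, -0.0791, 0.1039]
tool_rot: [-2.766, -1.489, 0.0]
contact_force: [-0.3, 0.5, -0.2]
opening: 0.05
grip_force: 0.0
```

```bash
python3 - <<'E'
from h import *
ang()
snap('scene','s5'); crop('s5',235,190,200,150,4,'s5c')
E
```

```text
t 19.375 pos [ 0.5472 -0.0791  0.1039] yaw 56.59 z [-0. -0. -1.] open 0.05 grip 0.0
F tool [ 0.29 -0.55  0.23] F w [-0.3   0.55 -0.23] q [-0.28 -0.    1.89 -0.    1.25  0.31]
arm angle pos -4.828 yaw 1.456 r 0.1471  Ftan -0.55 Frad -0.29
```

View pics/s5c.png

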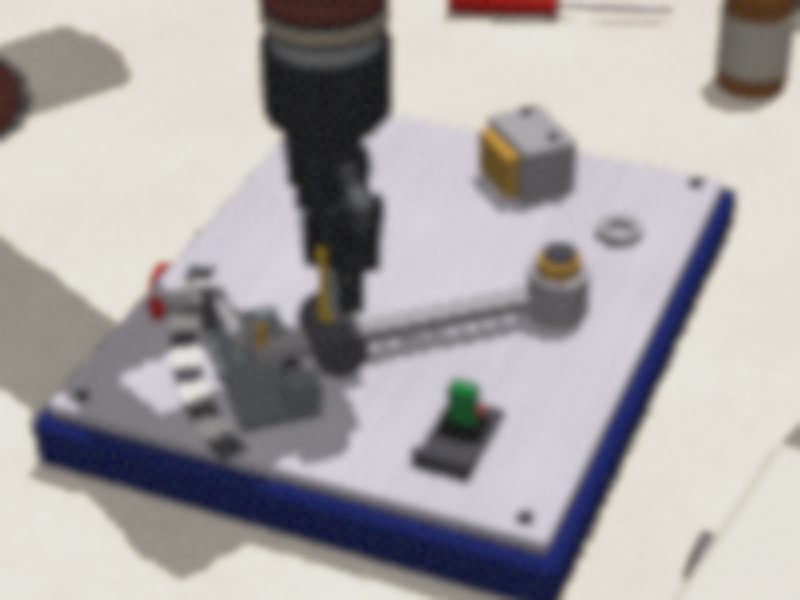

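The arm stays cocked with the fingers open: lug at (262,330) on the catch, peg free at (322,285). I retreat straight up and then go to the safety knob.

Emit:
send_rows(rows=[[5, [0, 0, -1], 0], [5, [0, 0, -3], 0], [5, [0, 0, -4], 0], [5, [0, 0, -2], 0], [0, [0, 0, 0], -10], [0, [0, 0, 0], -10], [0, [0, 0, 0], -10], [0, [0, 0, 0], -10], [0, [0, 0, 0], -9.6], [0, [0, 0, 0], 0]])

```text
t: 20.68
tool_pos: [0.547, -0.0789, 0.2036]
tool_rot: [-1.888, -2.51, 0.0]
contact_force: [0.1, 0.0, 0.3]
opening: 0.0
grip_force: 0.0
```

```bash
python3 - <<'E'
from h import *
to((.6457,-.0648),.072)
im=snap('top','t6'); snap('scene','s6')
a=cv2.imread('pics/s6.png')[260:320,310:390]; b=cv2.imread('pics/t6.png')[150:210,300:380]
cv2.imwrite('pics/m6.png',cv2.resize(np.hstack([a,b]),None,fx=5,fy=5,interpolation=cv2.INTER_CUBIC))
E
```

```text
t 20.675 pos [ 0.547  -0.0789  0.2036] yaw 106.08 z [-0.001  0.    -1.   ] open 0.0 grip 0.0
F tool [ 0.01  0.1  -0.33] F w [0.09 0.03 0.33] q [-0.28 -0.1   1.81  0.    1.43 -0.56]
shift cm [-1.38  9.88 13.15]
```

View pics/m6.png

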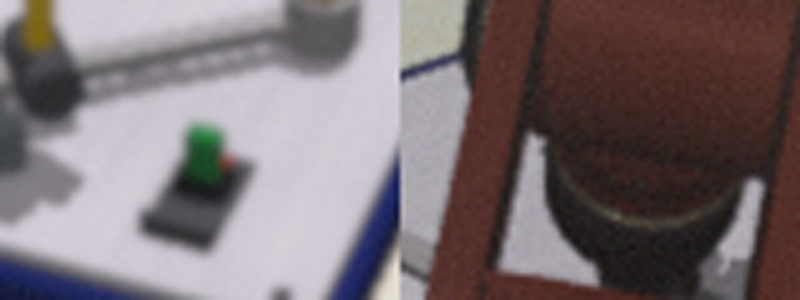

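The knob top is at (204,130) in the left half, with the end bar at lower left (175,235). The rear side of the knob is free.

Emit:
send_rows(rows=[[0, [-0.4, 3.3, 0], 0], [0, [-0.5, 3.3, 0], 0], [0, [-0.5, 3.3, 0], 0], [0, [0, 0, 0], 0], [0, [0, 0, 4], 0], [0, [0, 0, 4], 0], [0, [0, 0, 3], 0], [0, [0, 0, 1.1], 0], [0, [0, 0, 1], 0], [0, [0, 0, 0], 0]])

```text
t: 22.02
tool_pos: [0.6463, -0.065, 0.0733]
tool_rot: [1.887, 2.512, 0.0]
contact_force: [-0.2, 0.3, -0.3]
opening: 0.0
grip_force: 0.0
```

```bash
python3 - <<'E'
from h import *
to((.6457,-.0648),.072)
snap('scene','s7'); crop('s7',290,220,130,110,5,'s7c')
E
```

```text
t 22.025 pos [ 0.6463 -0.065   0.0733] yaw 106.17 z [ 0. -0. -1.] open 0.0 grip 0.0
F tool [ 0.36 -0.15  0.29] F w [-0.25  0.3  -0.29] q [-0.21  0.25  1.67 -0.    1.22 -0.5 ]
shift cm [ 0.03 -0.05  0.13]
```

View pics/s7c.png

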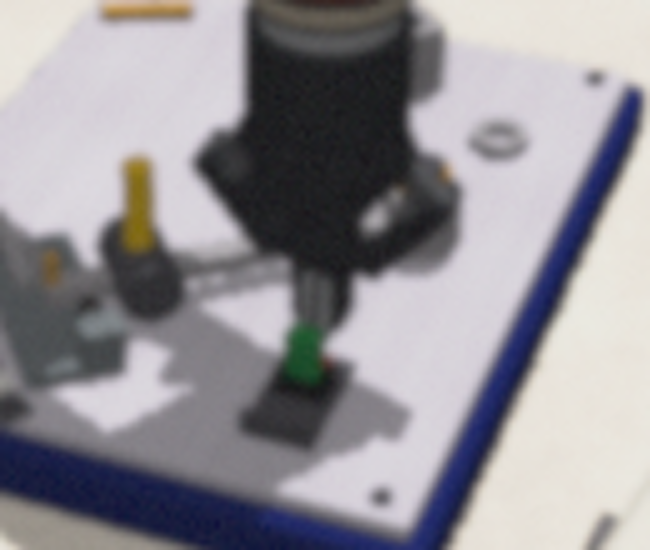

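The fingers stand behind the knob (305,350), clear of the cocked arm at (150,260). Pushing along tool -x.

Emit:
send_rows(rows=[[0, [-0.3, 0, 0], 0], [0, [-0.3, 0, 0], 0], [0, [-0.3, 0, 0], 0], [0, [-0.3, 0, 0], 0], [0, [-0.3, 0, 0], 0], [0, [-0.3, 0, 0], 0], [0, [-0.2, 0, 0], 0], [0, [0, 0, 0], 0]])

```text
t: 23.08
tool_pos: [0.6518, -0.0845, 0.0728]
tool_rot: [1.887, 2.512, -0.001]
contact_force: [0.6, 0.6, 0.5]
opening: -0.0004
grip_force: 0.2
```

Emit:
send_rows(rows=[[0, [-0.2, 0, 0], 0], [0, [-0.1, 0, 0], 0], [0, [0, 0, 0], 0]])

```text
t: 23.45
tool_pos: [0.6524, -0.087, 0.0727]
tool_rot: [-1.886, -2.512, 0.001]
contact_force: [-0.4, 1.6, 1.1]
opening: 0.0001
grip_force: 0.7
```

Emit:
send_rows(rows=[[0, [-0.1, 0, 0], 0], [0, [-0.1, 0, 0], 0], [0, [0, 0, 0], 0]])

```text
t: 23.82
tool_pos: [0.653, -0.0889, 0.0727]
tool_rot: [-1.886, -2.512, 0.0]
contact_force: [-0.8, 1.7, -0.4]
opening: -0.0001
grip_force: 0.8
```

```bash
python3 -c "
from h import *
st()"
```

```text
t 23.825 pos [ 0.653  -0.0889  0.0727] yaw 106.19 z [-0. -0. -1.] open -0.0001 grip 0.8234651922248304
F tool [ 1.87 -0.32  0.39] F w [-0.83  1.7  -0.39] q [-0.25  0.27  1.65 -0.    1.23 -0.53]
```

Emit:
send_rows(rows=[[0, [-0.1, 0, 0], 0], [0, [-0.1, 0, 0], 0], [0, [-0.1, 0, 0], 0], [0, [0, 0, 0], 0]])

```text
t: 24.32
tool_pos: [0.6536, -0.0909, 0.0727]
tool_rot: [-1.885, -2.51, -0.001]
contact_force: [-2.6, 4.4, 0.9]
opening: 0.0001
grip_force: 2.5
```

Emit:
send_rows(rows=[[0, [-0.1, 0, 0], 0], [0, [-0.1, 0, 0], 0], [0, [0, 0, 0], 0]])

```text
t: 24.7
tool_pos: [0.6537, -0.0911, 0.0727]
tool_rot: [-1.883, -2.508, -0.004]
contact_force: [-4.0, 10.0, 3.4]
opening: 0.0004
grip_force: 5.2
```

Emit:
send_rows(rows=[[0, [-0.1, 0, 0], 0], [0, [-0.1, 0, 0], 0], [0, [0, 0, 0], 0]])

```text
t: 25.08
tool_pos: [0.6537, -0.0912, 0.0728]
tool_rot: [-1.881, -2.506, -0.006]
contact_force: [-6.9, 14.2, 5.5]
opening: -0.0002
grip_force: 8.0
```

Hard end reached: no more motion and the force is climbing. I back off and lift away.

Emit:
send_rows(rows=[[0, [0.4, 0, 0], 0], [0, [0.6, 0, 0], 0], [0, [0.5, 0, 0], 0], [0, [0, 0, -3], 0], [0, [0, 0, -4], 0], [0, [0, 0, -5], 0], [0, [0, -5, 0], 0], [0, [0, 0, -3], 0], [0, [0, 0, -3], 0], [0, [0, 0, 0], 0]])

```text
t: 26.32
tool_pos: [0.6045, -0.096, 0.2569]
tool_rot: [1.883, 2.506, 0.003]
contact_force: [0.3, -0.2, 0.0]
opening: 0.0001
grip_force: 0.0
```

```bash
python3 - <<'E'
from h import *
st(); im=snap('scene','s8'); f=im['frame'].astype(int)
def green(f): 
    m=(f[...,1]>f[...,0]*1.6)&(f[...,1]>f[...,2]*1.4)&(f[...,1]>50); m[:240]=0; m[:,:300]=0;m[320:]=0;m[:,400:]=0; v,u=np.nonzero(m); return u.mean(),v.mean(),len(u)
def yel(f):
    m=(f[...,0]>110)&(f[...,2]<50)&(f[...,1]>80); m[:200]=0;m[320:]=0;m[:,:270]=0;m[:,350:]=0; v,u=np.nonzero(m); return (u.mean(),v.mean(),len(u)) if len(u) else None
for n in('s6','s7','s8'):
    g=np.load('/tmp/%s.npz'%n); ff=g['frame'].astype(int); G=green(ff); w=ray(g,G[0],G[1],.078); print(n,G,w.round(4),'yel',yel(ff))
E
```

```text
t 26.325 pos [ 0.6045 -0.096   0.2569] yaw 106.16 z [ 0.007 -0.002 -1.   ] open 0.0001 grip 0.0
F tool [-0.3   0.19 -0.  ] F w [ 0.26 -0.24  0.  ] q [-0.28  0.    1.62 -0.    1.51 -0.56]
s6 (np.float64(350.1320754716981), np.float64(290.9056603773585), 53) [ 0.6565 -0.0944  0.078 ] yel (np.float64(317.0377358490566), np.float64(261.54716981132077), 53)
s7 (np.float64(350.2142857142857), np.float64(291.01785714285717), 56) [ 0.6569 -0.0946  0.078 ] yel (np.float64(317.0181818181818), np.float64(261.43636363636364), 55)
s8 (np.float64(347.25396825396825), np.float64(296.2063492063492), 63) [ 0.6626 -0.1136  0.078 ] yel (np.float64(317.0188679245283), np.float64(261.3207547169811), 53)
```

The knob moved about 20 mm to its hard end and the peg hasn't moved, so the arm is still cocked.

```bash
python3 -c "
from station import ctrl
print(ctrl.finish_job())"
```

```text
the job is handed in; nothing more can be done
None
```

Job handed in at about 26 s: the striker arm stayed cocked on the catch after I let go, and the green safety knob is fully home, having slid about 20 mm to its hard end; I have no verdict back from the judging.

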